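# Seat the pump against its stops and plug in the test contact

### The job

Get the pump that stands on the fixture plate ready for its test: push it along the plate, without lifting or tipping it, until its square foot sits flush against both the long rear stop and the pair of side stops. Then push the contact slide all the way in, so that its tongue plugs into the pump's connector, and finish clear with the pump still seated. Leave the spare pump, the locking ring and the screwdriver where they are.

Things in the scene. Friction and masses are not known exactly. Their poses are not given: they have to be found in the camera images.
- fixture: Fixed aluminium plate, 12 mm thick, 250 x 400 mm, at a small yaw on the bench. Origin: on its underside, straight below where the middle of the seated pump's foot belongs; z up; x points away from the robot to the rear stop, y left to the side stops and contact slide. It spans x -170 to 80, y -200 to 200 mm. The seated pump's axes are parallel to these.
- rear_stop (a point): Point on the pump-side face of the long rear stop, a dark steel bar 202 mm long (along the fixture's y, from -160 to +42 mm), 18 mm wide and 18 mm high above the plate. The point lies at fixture x = 42, y = 0 mm, 21 mm above the bench; the face looks to the fixture's -x. The seated pump rests against the bar's left end.
- side_stops (a point): Midway between the pump-side faces of the two side stops, dark steel blocks 20 mm square and 18 mm high above the plate, centred 31 mm either side of this point along the fixture's x. The point lies at fixture x = 0, y = 42 mm, 21 mm above the bench; the faces look to -y. The contact slide's nose passes through the 42 mm gap between them.
- pump: Pump to be tested, loose and upright on the plate, 0.25 to 0.5 kg, slides at 1 to 4 N. Black square foot 84 x 84 mm, 14 mm thick; white round housing 60 mm across to 38 mm up; red ribbed cap 62 mm across to 58 mm, hub to 62 mm. Origin: centre of foot's underside; axes square to the foot, z up. Starts short of both stops, yawed up to 0.3 rad to the plate. Sides -x, -y are free to push.
- pump_outlet (a point): Open end of the pump's white outlet pipe, 15 mm thick, which points along the pump's +x at y = -20 mm, its axis 28 mm above the foot's underside and its end 64 mm from the pump's axis. It passes over the rear stop.
- pump_connector (a point): Mouth of the pump's white connector, in the middle of the foot's +y side: 42 mm from the pump's axis, 23 mm above the foot's underside. It is 28 mm wide; its pocket, 20 mm wide, 16 mm high and 12 mm deep, opens along the pump's +y.
- slide (a joint): Travel in m of the contact slide along the fixture's -y, towards the pump: 0 fully back, 0.05 fully in against its end stop. Starts between 0 and 0.02, takes about 3 N to move and stays where it is left. It runs at fixture x = 0 on a steel rail, 16 mm wide, 10 mm high above the plate, from y = 67 to 195 mm.
- slide_push (a point): Middle of the outer (+y) face of the slide's upright steel push plate, 49 mm above the bench, at fixture x = 0, y = 168 mm minus the travel. Plate: 44 mm wide (along x), 8 mm thick, from 24 to 74 mm above the bench. Ahead of it: a carriage 44 mm wide up to 50 mm above the bench, a black nose 26 mm wide and a tongue 13 mm wide, its tip 84 mm ahead of this point.
- spare_pump: Bystander: a second pump of the same kind, standing on the bench to the left of the fixture plate. Origin: centre of its foot's underside. Leave it.
- lock_ring: Bystander: white plastic ring, 64 mm across, 18 mm high, lying on the plate's left part nearer the robot than the slide. Origin: centre of its underside. Leave it.
- screwdriver: Bystander: screwdriver, 170 mm long, lying on the bench to the right of the fixture plate. Origin at the middle of its length, on its underside. Leave it.
Mind the look-alikes: they are no part of the job. What is shaped like the pump but pink or yellow is not meant.

How it is judged:
By the outcome, as a careful person would: the job done as asked, in the order asked, and still so for the second after the job is handed in, with the robot touching nothing.
It also fails if it takes over 58 s, if anything falls off the work surface, if the arm or the gripper's body presses on something with over 40 N, if the wrist force passes 120 N, or if a joint passes its speed limit or range.

### The arm

A 6-joint arm with a two-finger parallel gripper is mounted at the origin on the work surface. World frame = base frame: x ahead of the robot, y to its left, z up, the work surface at z = 0. Lengths are in m, angles in rad, forces in N, time in s.
With the tool pointing down it reaches from about 0.35 to 0.85 m from the base axis. Payload 8.1 kg.
Tool frame: the origin (TCP) lies at the very end of the fingers, on their centre line; the grasp point (between the pads) lies 19 mm behind it; z points along the fingers, y is the line along which they close (so a half turn about z gives the same grasp; the last joint's range is limited). The gripper opens to 85 mm and grips with 20 to 120 N. Pads are 22 mm wide; open, the fingers measure 114 mm over their backs; the gripper's body (76 mm by 85 mm) begins 54 mm behind the grasp point. The pads swing forward as they close: fully open they stand 13 mm farther back than shut.
Start: joints at [-1.433, 0.13, 1.488, -0, 1.523, -0.085], TCP at [0.133, -0.585, 0.231] pointing down, gripper open.
Joint ranges: [-2.96, 2.96], [-0.89, 2.26], [0.02, 2.5], [-1.34, 4.48], [0, 2.73], [-2.66, 2.66]. Speed limits (rad/s): [2.39, 2.39, 2.79, 3.14, 3.14, 3.14].

### API

Orientations are given as [roll, pitch, yaw] about the fixed x, y, z axes, in that order (R = Rz(yaw) Ry(pitch) Rx(roll)).
In Python, from cell import ctrl gives the robot as it stands.
- The arm moves only by the tool arm_command, never from a script. Its argument "commands" is a list of rows, each a list of 5 numbers: the closure, from -1 (fully open) to 1 (shut), then the shift along the tool's x, y, z scaled (see below), then the turn about the tool's z scaled (see below). A call has 1 to 12 rows; each row shifts and turns the commanded pose from where the row before left it, along the tool's axes as they then stand; what a row does not reach is not made up. The controller multiplies each number of a shift by 50 mm and each number of a turn by 8 degrees. A row lasts 1/10 s, in which the tool goes at most 50 mm and 8.59 degrees, less where a joint would pass 70% of its speed; a pose out of reach is approached as far as the arm can. A call with a number of a shift or a turn outside -1 to 1 is refused whole. A call with a gripper value outside its range is refused whole. The fingers move at their own pace and stop on an object; "grip_force" is the grip in N (left out, the last holds). Time passes only in rows, so rows that do not move let the fingers close. It gives the time, the measured TCP pose, the force, the opening and the grip force at its end, in the units of the state.
- ctrl.get_state(): the state, without advancing time (a new reading comes with each control period).
- ctrl.capture(name): name is "scene" or "top"; returns the picture (400x640x3 uint8, red, green, blue); there is no depth.
- ctrl.get_calibration(name): a dict with "fx", "fy", "cx", "cy" (pixels), "R" (3x3) and "t" (3): a world point X has camera coordinates R X + t. Camera axes: x right, y down, z forward; pixel columns grow to the right and rows downward; lengths in m; the calibration is good to about 2 mm. A picture is of the moment at which its call begins. get_calibration takes no time and is no camera call.
- ctrl.close_job(): hands the job in; it is judged then, once.
The state is a dict: "time": time; "joint_pos": joint angles; "joint_velocities": joint speeds; "effort": joint torques, N m; "tool_pos": TCP position; "tcp_rot": TCP orientation; "contact_force": force on the tool from outside, world axes, zero at the start; "moment": the same for the moment, N m; "opening": finger opening in m; "grip_force": force on a finger pad.
Only numpy, scipy, OpenCV 4.12 (cv2) and the standard library are available. Lean on these libraries where they do the work, as an engineer would, in place of code of your own. Each camera call takes 0.05 s, during which the arm holds its last target. There are 200 camera calls.

## Working session

There is one attempt and no reset: what is moved stays moved. The work goes in short steps, Python scripts to look and compute and a tool call to move; the robot and the scene stay as the last step left them, time stands still between calls to the robot, and variables do not carry over. Pictures are saved under pics/ and viewed, at most 10 in all, crops included, and the job is handed in when it is done.

Besides the shell and the picture viewer there is one more tool, called after "Emit:" by a JSON object that holds its "method" and its "body". arm_command: Moves the arm, as the interface text tells. Shifts and turns lie within -1 to 1; 1 stands for 50 mm of shift or 8 degrees of turn. Its arguments: {"type":"object","properties":{"commands":{"type":"array"},"grip_force":{"type":"number"}},"required":["commands"]}

```bash
mkdir -p pics; python3 - <<'E'
from cell import ctrl
import cv2
for n in("scene","top"):
    cv2.imwrite(f"pics/{n}0.png",ctrl.capture(n)[:,:,::-1]); c=ctrl.get_calibration(n); print(n,c)
s=ctrl.get_state();print(s['time'],s['tool_pos'],s['tcp_rot'],s['opening'])
E
```

```text
scene {'fx': 479.905513480365, 'fy': 479.905513480365, 'cx': 317.0165930058203, 'cy': 194.4105302050879, 'R': array([[ 0.62549337,  0.78005266,  0.01661014],
       [ 0.56947249, -0.44187798, -0.69314135],
       [-0.5333471 ,  0.44301433, -0.72061028]]), 't': array([-0.32007248, -0.27550295,  1.57886388])}
top {'fx': 504.80143834211, 'fy': 504.80143834211, 'cx': 322.07065563746005, 'cy': 197.94139379209733, 'R': array([[ 0.0094321 , -0.99995414, -0.00166024],
       [-0.98374345, -0.00898141, -0.17935485],
       [ 0.17933171,  0.00332494, -0.98378305]]), 't': array([-0.0082228 ,  0.54828471,  1.34673197])}
0.1 [ 0.13253503 -0.58467242  0.23035488] [-3.13993425e+00 -1.16933350e-04  2.22829069e-01] 0.0855135767419638
```

View pics/top0.png

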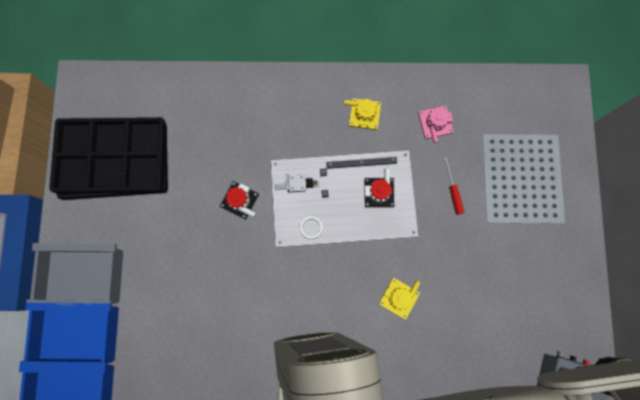

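View pics/scene0.png

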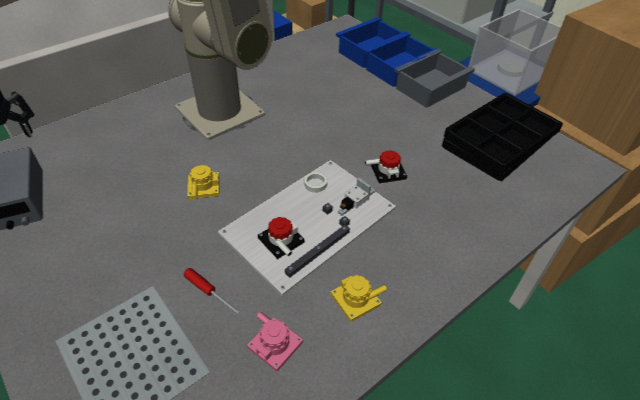

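The plate spans roughly (272–417, 152–246) in the top view. The red-capped pump on the plate at (380,190) is the one meant. The red-capped one at (238,198) stands on the bench left of the plate, so it is the spare, and the yellow and pink ones are look-alikes. An enlarged crop should confirm this.

```bash
python3 - <<'E'
import cv2
a=cv2.imread("pics/top0.png")[145:255,265:425]
cv2.imwrite("pics/c1.png",cv2.resize(a,None,fx=5,fy=5,interpolation=cv2.INTER_CUBIC))
E
```

```text
(no output)
```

View pics/c1.png

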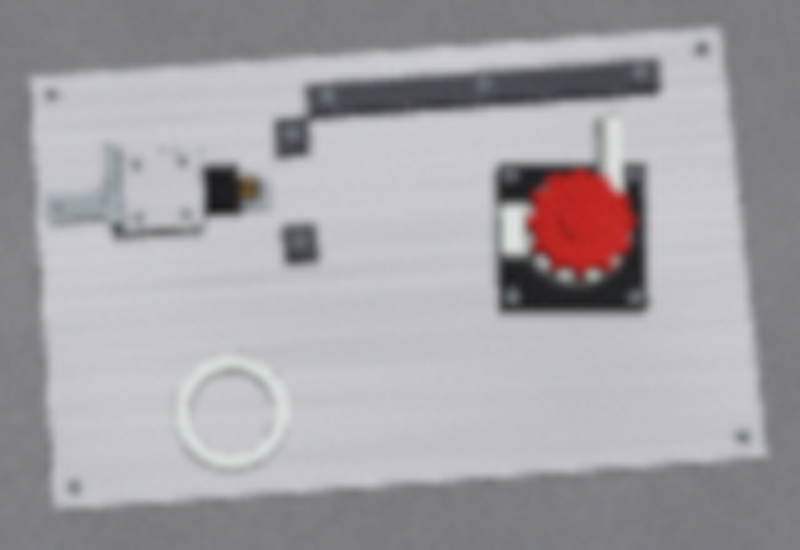

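The crop confirms it. The pump has its foot at crop x 499–648, y 165–311, its outlet pointing up towards the rear bar and its connector on the left facing the slide. The plate corners are near (32,77), (720,27), (767,457) and (55,508), and the side stops are at (292,137) and (300,244). Next I fit the poses.

```bash
cat > h.py <<'E'
import numpy as np
from scipy.optimize import least_squares
from cell import ctrl
C={n:ctrl.get_calibration(n) for n in("top","scene")}
def proj(X,n="top"):
    c=C[n];p=np.atleast_2d(X)@c["R"].T+c["t"]
    return np.c_[c["fx"]*p[:,0]/p[:,2]+c["cx"],c["fy"]*p[:,1]/p[:,2]+c["cy"]]
def tf(p,L):
    L=np.atleast_2d(np.array(L,float));c,s=np.cos(p[2]),np.sin(p[2])
    return np.c_[p[0]+c*L[:,0]-s*L[:,1],p[1]+s*L[:,0]+c*L[:,1],L[:,2]]
def fit(L,px,p0,n="top"):
    r=least_squares(lambda p:(proj(tf(p,L),n)-px).ravel(),p0,loss="soft_l1",x_scale=[.01,.01,.02])
    return r.x,(proj(tf(r.x,L),n)-px)
def crop(px,off,k): return (np.array(px,float)+.5)/k-.5+np.array(off)
E
python3 - <<'E'
from h import *
np.set_printoptions(precision=4,suppress=True)
m=.001
L=np.array([[80,200,12],[80,-200,12],[-170,-200,12],[-170,200,12],[42,42,12],[42,-160,12],[31,52,30],[-31,52,30]])*m
px=crop([[32,77],[720,27],[767,457],[55,508],[308,118],[658,92],[291,133],[300,240]],(265,145),5)
F,r=fit(L,px,[.55,0,0]);print("F",F);print(r)
P=np.array([[42,42,26],[42,-42,26],[-42,-42,26],[-42,42,26]])*m
q,r=fit(P,crop([[499,165],[648,164],[648,310],[499,312]],(265,145),5),[.5,-.1,0]);print("P",q);print(r)
c,s=np.cos(F[2]),np.sin(F[2]);d=q-F;print("pump in fix",c*d[0]+s*d[1],-s*d[0]+c*d[1],d[2])
# slide travel: plate top edge
for t in(0,.01,.02):
  print(t,(proj(tf(F,[[.022,.168-t,.074],[-.022,.168-t,.074],[0,.084-t,.035]]))-[265,145])*5+2)
E
```

```text
F [ 0.6027 -0.0595  0.0833]
[[-0.4412 -0.2743]
 [ 0.0996 -0.2332]
 [ 0.0194 -0.2382]
 [-0.0744  0.1197]
 [ 0.0203  0.367 ]
 [ 0.0406  0.4983]
 [ 0.2333 -0.1125]
 [ 0.0677 -0.0828]]
P [ 0.5709 -0.1642  0.004 ]
[[-0.1481 -0.1507]
 [-0.298   0.1957]
 [ 0.3038  0.2525]
 [ 0.1382 -0.2999]]
pump in fix -0.04036244354492262 -0.10173698501890321 -0.07925567997289883
0 [[ 82.4015 145.0775]
 [ 87.1818 223.5682]
 [239.4991 188.0532]]
0.01 [[100.6071 143.7589]
 [105.4911 222.2354]
 [257.2377 186.764 ]]
0.02 [[118.8096 142.4405]
 [123.7974 220.9028]
 [274.9734 185.4749]]
```

The fit agrees with the given sizes to under 0.5 px. Fixture origin is at (0.603, −0.060), yaw 0.083. The pump is at fixture (−40, −102) mm, yaw −0.08. The slide travel is about 12 mm. I'll push with two half-open fingers, which squares the foot to the tool: +x first, then +y.

```bash
cat >> h.py <<'E'
F=np.array([.6027,-.0595,.0833])
def go(x,y,z,yaw=0):
    "shift needed in tool axes (units) to fixture target; turn units done first"
    from scipy.spatial.transform import Rotation as R
    s=ctrl.get_state();T=tf(F,[[x,y,z]])[0];d=T-s['tool_pos']
    M=R.from_euler('xyz',s['tcp_rot']).as_matrix();yt=F[2]+yaw;turn=-(yt-s['tcp_rot'][2])
    M2=R.from_euler('xyz',[np.pi,0,yt]).as_matrix()
    p=s['tool_pos']-[*F[:2],0];c,n=np.cos(F[2]),np.sin(F[2])
    print("t",s['time'],"fix",np.round([c*p[0]+n*p[1],-n*p[0]+c*p[1],p[2]],4),"rot-F",np.round(s['tcp_rot'][2]-F[2],4),"f",np.round(s['contact_force'],1),"open",s['opening'])
    print("shift now",np.round(M.T@d/.05,2),"shift after turn",np.round(M2.T@d/.05,2),"turn",round(np.degrees(turn)/8,2))
E
python3 -c "
from h import *
go(-.125,-.102,.15);print(tf(F,[[-.125,-.102,0]]))"
```

```text
t 0.1 fix [-0.5122 -0.4842  0.2304] rot-F 0.1395 f [ 0.7 -0.3 -0.5] open 0.0855135767419638
shift now [ 8.73 -6.49  1.62] shift after turn [ 7.74 -7.64  1.61] turn 1.0
[[ 0.48662021 -0.17154678  0.        ]]
```

Emit:
{"method": "arm_command", "body": {"commands": [[0,0,0,0,1.0],[0,0.5,-0.5,0,0],[0,0.5,-0.5,0,0],[0,0.5,-0.5,0,0],[0,0.5,-0.5,0,0],[0,0.5,-0.5,0,0],[0,0.5,-0.5,0,0],[0,0.5,-0.5,0,0],[0,0.5,-0.5,0,0],[0,0.5,-0.5,0,0],[0,0.5,-0.5,0,0],[0,0.5,-0.5,0,0]]}}

```text
time: 1.3
tool_pos: [0.3843, -0.2869, 0.2309]
tcp_rot: [-3.141, 0.0, 0.083]
contact_force: [0.6, -0.8, 0.3]
opening: 0.0426
grip_force: 0.0
```

Emit:
{"method": "arm_command", "body": {"commands": [[0,0.5,-0.5,0.3,0],[0,0.5,-0.5,0.3,0],[0,0.5,-0.5,0.3,0],[0,0.2,-0.2,0.4,0],[0,0,0,0.3,0],[0,0,0,0,0],[0,0,0,0,0]]}}

```text
time: 2.0
tool_pos: [0.4607, -0.1971, 0.1512]
tcp_rot: [-3.141, 0.001, 0.082]
contact_force: [0.1, 0.3, 1.1]
opening: 0.0429
grip_force: 0.0
```

```bash
python3 -c "
from h import *
import cv2
go(-.125,-.102,.02)
cv2.imwrite('pics/s1.png',cv2.resize(ctrl.capture('scene')[100:310,180:440,::-1],None,fx=2.8,fy=2.8,interpolation=2))"
```

```text
t 2.0 fix [-0.1529 -0.1253  0.1512] rot-F -0.0009 f [0.1 0.3 1.1] open 0.04290151469738939
shift now [ 0.56 -0.47  2.62] shift after turn [ 0.56 -0.47  2.62] turn -0.01
```

View pics/s1.png

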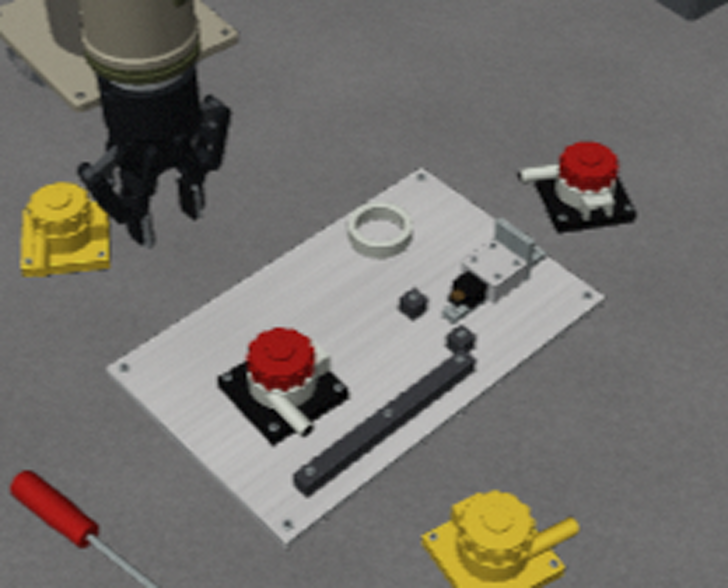

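The picture shows the gripper half open, behind and clear of the pump, with nothing disturbed. Now I descend to TCP z ≈ 0.017 at fixture (−125, −102).

Emit:
{"method": "arm_command", "body": {"commands": [[0,0.28,-0.24,0.3,0],[0,0.28,-0.24,0.4,0],[0,0,0,0.5,0],[0,0,0,0.5,0],[0,0,0,0.5,0],[0,0,0,0.3,0],[0,0,0,0.16,0],[0,0,0,0,0],[0,0,0,0,0]]}}

```text
time: 2.95
tool_pos: [0.4882, -0.1709, 0.0195]
tcp_rot: [3.141, -0.001, 0.083]
contact_force: [-0.4, -0.3, 0.4]
opening: 0.0428
grip_force: 0.0
```

```bash
python3 -c "
from h import *
go(-.053,-.102,.017)"
```

```text
t 2.95 fix [-0.1234 -0.1015  0.0195] rot-F -0.0005 f [-0.4 -0.3  0.4] open 0.04283295342914907
shift now [1.41 0.01 0.05] shift after turn [1.41 0.01 0.05] turn -0.0
```

Emit:
{"method": "arm_command", "body": {"commands": [[0,0,0,0.05,0],[0,0.2,0,0,0],[0,0.2,0,0,0],[0,0.1,0,0,0],[0,0.1,0,0,0],[0,0.1,0,0,0],[0,0.1,0,0,0],[0,0.1,0,0,0],[0,0.1,0,0,0],[0,0.1,0,0,0],[0,0.1,0,0,0]]}}

```text
time: 4.05
tool_pos: [0.5464, -0.1652, 0.0156]
tcp_rot: [-3.141, 0.002, 0.083]
contact_force: [-6.4, -0.1, 5.2]
opening: 0.0426
grip_force: 3.4
```

```bash
python3 -c "
from h import *
import cv2
go(-.053,-.102,.017)
cv2.imwrite('pics/s2.png',cv2.resize(ctrl.capture('scene')[170:310,210:400,::-1],None,fx=4,fy=4,interpolation=2))"
```

```text
t 4.05 fix [-0.0649 -0.1007  0.0156] rot-F -0.0 f [-6.4 -0.1  5.2] open 0.042617006766976655
shift now [ 0.24  0.03 -0.03] shift after turn [ 0.24  0.03 -0.03] turn -0.0
```

View pics/s2.png

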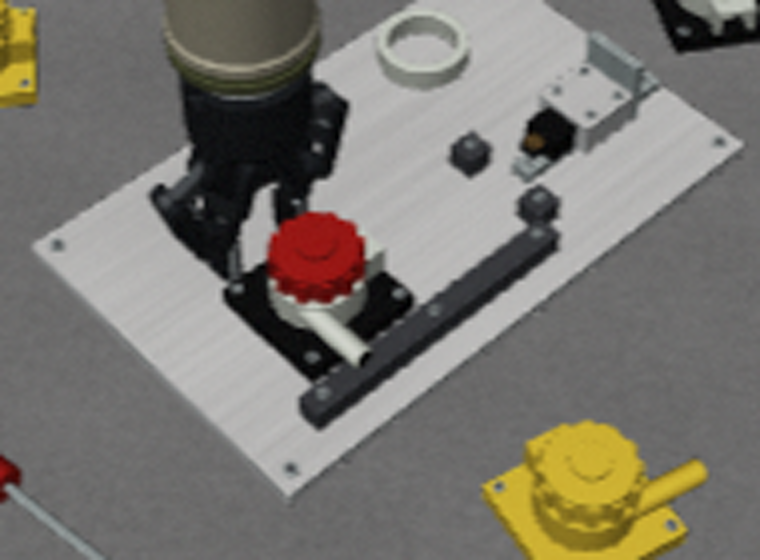

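The pump has squared up to the fingers and is a few mm short of the bar, with its outlet over it. I raise slightly (5 N upward) and press on in small steps.

Emit:
{"method": "arm_command", "body": {"commands": [[0,0,0,-0.04,0],[0,0.04,0,0,0],[0,0.04,0,0,0],[0,0.04,0,0,0],[0,0.04,0,0,0],[0,0,0,0,0]]}}

```text
time: 4.7
tool_pos: [0.5549, -0.1646, 0.0177]
tcp_rot: [-3.141, 0.001, 0.083]
contact_force: [-2.9, -0.1, 1.7]
opening: 0.0425
grip_force: 1.6
```

Emit:
{"method": "arm_command", "body": {"commands": [[0,0.04,0,0,0],[0,0.02,0,0,0],[0,0.02,0,0,0],[0,0,0,0,0]]}}

```text
time: 5.1
tool_pos: [0.5565, -0.1644, 0.0175]
tcp_rot: [-3.141, 0.006, 0.083]
contact_force: [-16.6, -0.4, 11.4]
opening: 0.0422
grip_force: 8.4
```

Seated against the rear bar at 16 N, with the TCP at fixture x ≈ −54.6. Now I back off, rise, turn a quarter and go to the −y side.

Emit:
{"method": "arm_command", "body": {"commands": [[0,-0.3,0,0,0],[0,-0.3,0,-0.3,0],[0,-0.3,0,-0.6,0],[0,0,0,-0.7,0],[0,0,0,-0.6,-1],[0,0,0,0,-1],[0,0,0,0,-1],[0,0,0,0,-1],[0,0,0,0,-1],[0,0,0,0,-1],[0,0,0,0,-1]]}}

```text
time: 6.2
tool_pos: [0.5149, -0.168, 0.1281]
tcp_rot: [3.14, -0.001, 1.066]
contact_force: [0.1, 0.3, 0.4]
opening: 0.0421
grip_force: 0.0
```

Emit:
{"method": "arm_command", "body": {"commands": [[0,0,0,0,-1],[0,0,0,0,-1],[0,0,0,0,-1],[0,0,0,0,-1],[0,0,0,0,-0.25],[0,0,0,0,0]]}}

```text
time: 6.8
tool_pos: [0.5148, -0.168, 0.128]
tcp_rot: [3.14, 0.0, 1.654]
contact_force: [0.2, -0.5, -0.5]
opening: 0.0426
grip_force: 0.0
```

```bash
python3 -c "
from h import *
go(0,-.18,.018,np.pi/2)"
```

```text
t 6.8 fix [-0.0966 -0.1008  0.128 ] rot-F 1.5711 f [ 0.2 -0.5 -0.5] open 0.04263913176121222
shift now [-1.58  1.93  2.2 ] shift after turn [-1.58  1.93  2.2 ] turn 0.0
```

Emit:
{"method": "arm_command", "body": {"commands": [[0,-0.5,0,0,0],[0,-0.5,0,0,0],[0,-0.58,0.33,0,0],[0,0,0.5,0,0],[0,0,0.5,0.2,0],[0,0,0.4,0.4,0],[0,0,0.2,0.5,0],[0,0,0,0.5,0],[0,0,0,0.4,0],[0,0,0,0.2,0],[0,0,0,0,0],[0,0,0,0,0]]}}

```text
time: 8.0
tool_pos: [0.6176, -0.239, 0.0187]
tcp_rot: [3.141, 0.001, 1.653]
contact_force: [0.9, -1.4, 0.3]
opening: 0.0426
grip_force: 0.0
```

```bash
python3 -c "
from h import *
go(0,-.0546,.018,np.pi/2)"
```

```text
t 8.0 fix [-1.000e-04 -1.801e-01  1.870e-02] rot-F 1.5701 f [ 0.9 -1.4  0.3] open 0.04256176492575765
shift now [2.51 0.   0.01] shift after turn [2.51 0.   0.01] turn -0.01
```

Emit:
{"method": "arm_command", "body": {"commands": [[0,0.12,0,0,0],[0,0.1,0,0,0],[0,0.1,0,0,0],[0,0.1,0,0,0],[0,0.1,0,0,0],[0,0.1,0,0,0],[0,0.1,0,0,0],[0,0.1,0,0,0],[0,0.1,0,0,0],[0,0.1,0,0,0],[0,0.1,0,0,0],[0,0.1,0,0,0]]}}

```text
time: 9.2
tool_pos: [0.612, -0.1776, 0.0179]
tcp_rot: [3.141, 0.0, 1.654]
contact_force: [0.5, -3.5, 1.0]
opening: 0.0428
grip_force: 1.8
```

Emit:
{"method": "arm_command", "body": {"commands": [[0,0.1,0,0,0],[0,0.1,0,0,0],[0,0.1,0,0,0],[0,0.1,0,0,0],[0,0.1,0,0,0],[0,0.1,0,0,0],[0,0.1,0,0,0],[0,0.1,0,0,0],[0,0.1,0,0,0],[0,0.1,0,0,0],[0,0,0,0,0]]}}

```text
time: 10.3
tool_pos: [0.6077, -0.127, 0.0177]
tcp_rot: [-3.141, -0.001, 1.655]
contact_force: [0.9, -0.1, -0.6]
opening: 0.0428
grip_force: 0.1
```

```bash
python3 -c "
from h import *
import cv2
go(0,-.0546,.018,np.pi/2)
cv2.imwrite('pics/s3.png',cv2.resize(ctrl.capture('scene')[150:290,220:410,::-1],None,fx=4,fy=4,interpolation=2))"
```

```text
t 10.3 fix [-0.0007 -0.0677  0.0177] rot-F 1.5713 f [ 0.9 -0.1 -0.6] open 0.04276842171259304
shift now [ 0.26  0.01 -0.01] shift after turn [ 0.26  0.01 -0.01] turn 0.0
```

View pics/s3.png

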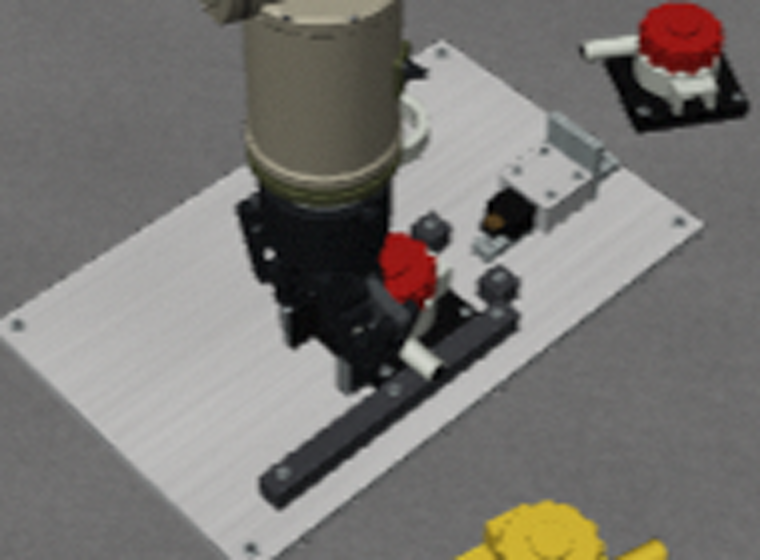

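The pump is flush along the bar and about 13 mm from the side stops. I continue in small steps until contact.

Emit:
{"method": "arm_command", "body": {"commands": [[0,0.06,0,0,0],[0,0.06,0,0,0],[0,0.04,0,0,0],[0,0.04,0,0,0],[0,0.02,0,0,0],[0,0,0,0,0]]}}

```text
time: 10.95
tool_pos: [0.6066, -0.1167, 0.0176]
tcp_rot: [-3.141, -0.001, 1.654]
contact_force: [0.0, 0.4, -0.2]
opening: 0.0426
grip_force: 0.1
```

Emit:
{"method": "arm_command", "body": {"commands": [[0,0.04,0,0,0],[0,0.02,0,0,0],[0,0,0,0,0]]}}

```text
time: 11.25
tool_pos: [0.6065, -0.114, 0.0177]
tcp_rot: [-3.141, -0.0, 1.654]
contact_force: [0.5, -0.8, -0.8]
opening: 0.0426
grip_force: 0.5
```

Emit:
{"method": "arm_command", "body": {"commands": [[0,0.02,0,0,0],[0,0.02,0,0,0],[0,0,0,0,0]]}}

```text
time: 11.55
tool_pos: [0.6064, -0.1121, 0.0178]
tcp_rot: [-3.141, -0.0, 1.654]
contact_force: [-0.2, -1.2, -1.8]
opening: 0.0429
grip_force: 0.9
```

Emit:
{"method": "arm_command", "body": {"commands": [[0,0.02,0,0,0],[0,0.01,0,0,0],[0,0,0,0,0]]}}

```text
time: 11.85
tool_pos: [0.6063, -0.1112, 0.0178]
tcp_rot: [-3.141, 0.001, 1.654]
contact_force: [-0.9, -4.1, -2.7]
opening: 0.0426
grip_force: 2.5
```

Emit:
{"method": "arm_command", "body": {"commands": [[0,0.02,0,0,0],[0,0.02,0,0,0],[0,0,0,0,0]]}}

```text
time: 12.15
tool_pos: [0.6063, -0.1111, 0.0181]
tcp_rot: [3.141, 0.003, 1.654]
contact_force: [-0.7, -12.7, -2.0]
opening: 0.0429
grip_force: 6.2
```

Seated on the side stops at 12.7 N with the TCP stalled. Next I retreat and give a confirming +x nudge at the corner.

Emit:
{"method": "arm_command", "body": {"commands": [[0,-0.3,0,0,0],[0,-0.4,0,-0.3,0],[0,-0.2,0,-0.7,0],[0,0,0,-0.7,0],[0,0,-0.4,-0.6,1],[0,0,0,0,1],[0,0,0,0,1],[0,0,0,0,1],[0,0,0,0,1],[0,0,0,0,1],[0,0,0,0,1],[0,0,0,0,1]]}}

```text
time: 13.35
tool_pos: [0.5905, -0.1563, 0.1345]
tcp_rot: [3.141, -0.001, 0.531]
contact_force: [0.8, -0.1, 0.5]
opening: 0.0431
grip_force: 0.0
```

Emit:
{"method": "arm_command", "body": {"commands": [[0,0,0,0,1],[0,0,0,0,1],[0,0,0,0,1],[0,0,0,0,0.25],[0,0,0,0,0]]}}

```text
time: 13.85
tool_pos: [0.5905, -0.1562, 0.1343]
tcp_rot: [3.141, -0.002, 0.082]
contact_force: [-0.1, -0.2, 0.2]
opening: 0.0427
grip_force: 0.0
```

```bash
python3 -c "
from h import *
go(-.08,0.0,.018)"
```

```text
t 13.85 fix [-0.0202 -0.0954  0.1343] rot-F -0.001 f [-0.1 -0.2  0.2] open 0.042665442448837416
shift now [-1.2  -1.91  2.32] shift after turn [-1.2  -1.91  2.33] turn -0.01
```

Emit:
{"method": "arm_command", "body": {"commands": [[0,-0.6,-0.3,0,0],[0,-0.6,-0.5,0,0],[0,0,-0.5,0,0],[0,0,-0.4,0.3,0],[0,0,-0.2,0.5,0],[0,0,0,0.5,0],[0,0,0,0.5,0],[0,0,0,0.4,0],[0,0,0,0.1,0],[0,0,0,0,0]]}}

```text
time: 14.85
tool_pos: [0.522, -0.0658, 0.0178]
tcp_rot: [-3.141, 0.001, 0.084]
contact_force: [-0.1, 0.7, 1.1]
opening: 0.0428
grip_force: 0.0
```

Emit:
{"method": "arm_command", "body": {"commands": [[0,0.15,0,0,0],[0,0.15,0,0,0],[0,0.1,0,0,0],[0,0.04,0,0,0],[0,0,0,0,0]]}}

```text
time: 15.35
tool_pos: [0.5448, -0.0636, 0.0181]
tcp_rot: [3.141, -0.001, 0.084]
contact_force: [-0.1, -0.9, -0.5]
opening: 0.0428
grip_force: 0.0
```

```bash
python3 -c "
from h import *
go(-.0546,0.0,.018)"
```

```text
t 15.35 fix [-0.058   0.0007  0.0181] rot-F 0.0002 f [-0.1 -0.9 -0.5] open 0.042804837132315976
shift now [0.07 0.01 0.  ] shift after turn [0.07 0.01 0.  ] turn 0.0
```

Emit:
{"method": "arm_command", "body": {"commands": [[0,0.03,0,0,0],[0,0.03,0,0,0],[0,0.02,0,0,0],[0,0,0,0,0]]}}

```text
time: 15.75
tool_pos: [0.5479, -0.0633, 0.0177]
tcp_rot: [-3.141, 0.001, 0.083]
contact_force: [-2.7, -0.2, 0.2]
opening: 0.0424
grip_force: 0.7
```

Emit:
{"method": "arm_command", "body": {"commands": [[0,0.02,0,0,0],[0,0.01,0,0,0],[0,0,0,0,0]]}}

```text
time: 16.05
tool_pos: [0.548, -0.0633, 0.0175]
tcp_rot: [-3.141, 0.004, 0.083]
contact_force: [-9.7, -1.1, 7.5]
opening: 0.0428
grip_force: 4.7
```

Rear contact is confirmed (stalled at x −54.8). I retreat, look, and turn with the fingers shut for the slide.

Emit:
{"method": "arm_command", "body": {"commands": [[0,-0.2,0,0,0],[0,-0.5,0,-0.2,0],[0,-0.3,0,-0.7,0],[0,0,0,-0.8,0],[1,0,0,-0.8,-1],[1,0,0,-0.3,-1],[1,0,0,0,-1],[1,0,0,0,-1],[1,0,0,0,-1],[1,0,0,0,-1],[1,0,0,0,-1],[1,0,0,0,-1]]}}

```text
time: 17.25
tool_pos: [0.4997, -0.0674, 0.1577]
tcp_rot: [3.141, -0.0, 1.206]
contact_force: [0.9, 0.2, -0.9]
opening: -0.0001
grip_force: 0.0
```

Emit:
{"method": "arm_command", "body": {"commands": [[1,0,0,0,-1],[1,0,0,0,-1],[1,0,0,0,-1],[1,0,0,0,-0.25],[1,0,0,0,0]]}}

```text
time: 17.75
tool_pos: [0.4997, -0.0674, 0.1577]
tcp_rot: [3.141, 0.0, 1.654]
contact_force: [0.3, 1.0, -0.4]
opening: 0.0002
grip_force: 0.0
```

```bash
python3 -c "
from h import *
import cv2
go(0,.19,.045,np.pi/2)
cv2.imwrite('pics/s4.png',cv2.resize(ctrl.capture('scene')[150:270,270:430,::-1],None,fx=5,fy=5,interpolation=2))"
```

```text
t 17.75 fix [-0.1033  0.0007  0.1577] rot-F 1.5711 f [ 0.3  1.  -0.4] open 0.00019085950189555822
shift now [3.78 2.07 2.26] shift after turn [3.79 2.07 2.25] turn 0.0
```

View pics/s4.png

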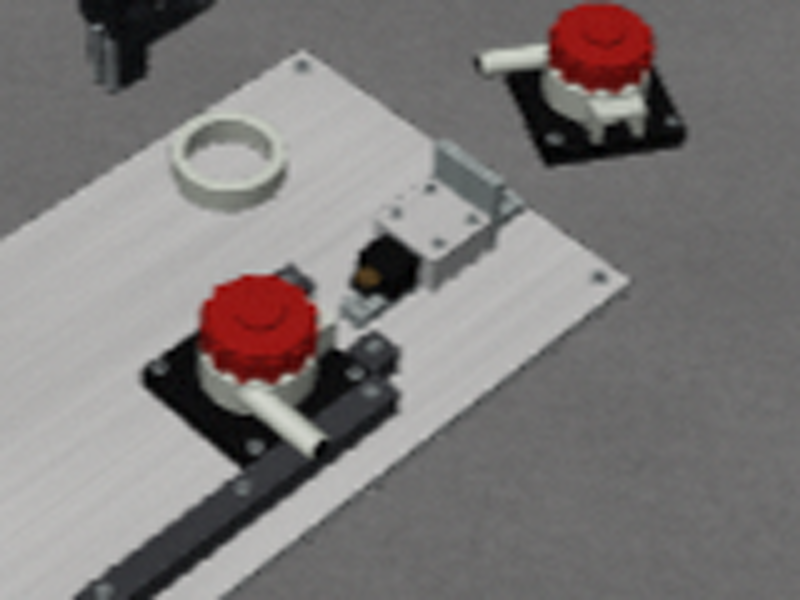

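The pump sits flush in the corner, against the bar and both side blocks, and the slide is still back with its tongue aligned. I go over the slide's outer side at (0, 192) and descend.

Emit:
{"method": "arm_command", "body": {"commands": [[1,0.5,0,0,0],[1,0.5,0.2,0,0],[1,0.5,0.3,0,0],[1,0.5,0.3,0,0],[1,0.5,0.3,0,0],[1,0.5,0.3,0,0],[1,0.5,0.3,0,0],[1,0.34,0.3,0,0],[1,0,0.07,0,0],[1,0,0,0,0]]}}

```text
time: 18.8
tool_pos: [0.5871, 0.1326, 0.1575]
tcp_rot: [-3.141, 0.0, 1.654]
contact_force: [-0.9, -1.0, -0.5]
opening: 0.0001
grip_force: 0.0
```

Emit:
{"method": "arm_command", "body": {"commands": [[1,0,0,0.4,0],[1,0,0,0.5,0],[1,0,0,0.5,0],[1,0,0,0.4,0],[1,0,0,0.3,0],[1,0,0,0.15,0],[1,0,0,0,0]]}}

```text
time: 19.5
tool_pos: [0.5862, 0.132, 0.0444]
tcp_rot: [-3.14, 0.0, 1.653]
contact_force: [-0.2, -0.4, -0.5]
opening: -0.0001
grip_force: 0.0
```

```bash
python3 -c "
from h import *
go(0,.129,.045,np.pi/2)"
```

```text
t 19.5 fix [-0.0005  0.1922  0.0444] rot-F 1.5699 f [-0.2 -0.4 -0.5] open -7.979169593989646e-05
shift now [-1.26  0.01 -0.01] shift after turn [-1.26  0.01 -0.01] turn -0.01
```

Emit:
{"method": "arm_command", "body": {"commands": [[1,-0.2,0,0,0],[1,-0.2,0,0,0],[1,-0.1,0,0,0],[1,-0.1,0,0,0],[1,-0.1,0,0,0],[1,-0.1,0,0,0],[1,-0.1,0,0,0],[1,-0.1,0,0,0],[1,-0.1,0,0,0],[1,0,0,0,0]]}}

```text
time: 20.5
tool_pos: [0.5914, 0.0767, 0.045]
tcp_rot: [-3.141, 0.001, 1.653]
contact_force: [-0.6, -0.8, -0.1]
opening: 0.0
grip_force: 0.0
```

Emit:
{"method": "arm_command", "body": {"commands": [[1,-0.04,0,0,0],[1,-0.04,0,0,0],[1,-0.04,0,0,0],[1,0,0,0,0]]}}

```text
time: 20.9
tool_pos: [0.5916, 0.0715, 0.0449]
tcp_rot: [-3.141, 0.0, 1.654]
contact_force: [-0.9, 1.8, 0.1]
opening: -0.0002
grip_force: 0.8
```

Emit:
{"method": "arm_command", "body": {"commands": [[1,-0.04,0,0,0],[1,-0.02,0,0,0],[1,0,0,0,0]]}}

```text
time: 21.2
tool_pos: [0.5918, 0.07, 0.0449]
tcp_rot: [-3.141, -0.002, 1.654]
contact_force: [-1.5, 8.4, 0.3]
opening: -0.0003
grip_force: 4.2
```

Emit:
{"method": "arm_command", "body": {"commands": [[1,-0.03,0,0,0],[1,0,0,0,0]]}}

```text
time: 21.4
tool_pos: [0.5917, 0.07, 0.0449]
tcp_rot: [-3.141, -0.004, 1.655]
contact_force: [-2.5, 14.6, 0.0]
opening: -0.0
grip_force: 7.5
```

Emit:
{"method": "arm_command", "body": {"commands": [[1,-0.02,0,0,0],[1,0,0,0,0]]}}

```text
time: 21.6
tool_pos: [0.5917, 0.07, 0.045]
tcp_rot: [-3.141, -0.005, 1.655]
contact_force: [-1.3, 19.5, 0.1]
opening: 0.0002
grip_force: 9.6
```

```bash
python3 -c "
from h import *
go(0,.129,.045,np.pi/2)"
```

```text
t 21.6 fix [-1.000e-04  1.299e-01  4.500e-02] rot-F 1.5718 f [-1.3 19.5  0.1] open 0.00016048801731318013
shift now [-0.02  0.   -0.  ] shift after turn [-0.02  0.   -0.  ] turn 0.01
```

It stalled rigidly at the slide's end stop; a jam would only have slid the pump at 1–4 N. I retreat and check.

Emit:
{"method": "arm_command", "body": {"commands": [[1,0.2,0,0,0],[1,0.5,0,0,0],[1,0.3,0,-0.4,0],[1,0,0,-0.8,0],[1,0,0,-0.8,0],[1,0,-0.5,-0.6,0],[1,0,-0.8,0,0],[1,0,-0.8,0,0],[1,0,-0.8,0,0],[1,0,-0.8,0,0],[1,0,-0.3,0,0],[1,0,0,0,0]]}}

```text
time: 22.8
tool_pos: [0.388, 0.0991, 0.1754]
tcp_rot: [3.141, 0.001, 1.654]
contact_force: [0.8, -0.5, 1.6]
opening: -0.0001
grip_force: 0.0
```

```bash
python3 -c "
from h import *
import cv2
a=ctrl.capture('top')[145:255,265:425,::-1];b=ctrl.capture('scene')[150:260,270:430,::-1]
cv2.imwrite('pics/a.png',cv2.resize(a,None,fx=5,fy=5,interpolation=2));cv2.imwrite('pics/b.png',cv2.resize(b,None,fx=5,fy=5,interpolation=2));go(0,0,.3)
P=[[.042,.042,.026],[.042,-.042,.026],[-.042,-.042,.026],[-.042,.042,.026],[.064,-.02,.04],[0,0,.074],[.022,.118,.074],[-.022,.118,.074]]
print(((proj(tf(F,P))-[265,145])*5+2).round())"
```

```text
t 22.9 fix [-0.1988  0.1759  0.1759] rot-F 1.5704 f [ 0.  -0.5  0.7] open -0.00012388419508978989
shift now [-3.52  3.98 -2.47] shift after turn [ 3.98  3.52 -2.48] turn 11.25
[[308. 114.]
 [455. 103.]
 [468. 248.]
 [320. 259.]
 [415.  62.]
 [391. 162.]
 [173. 138.]
 [179. 217.]]
```

View pics/a.png

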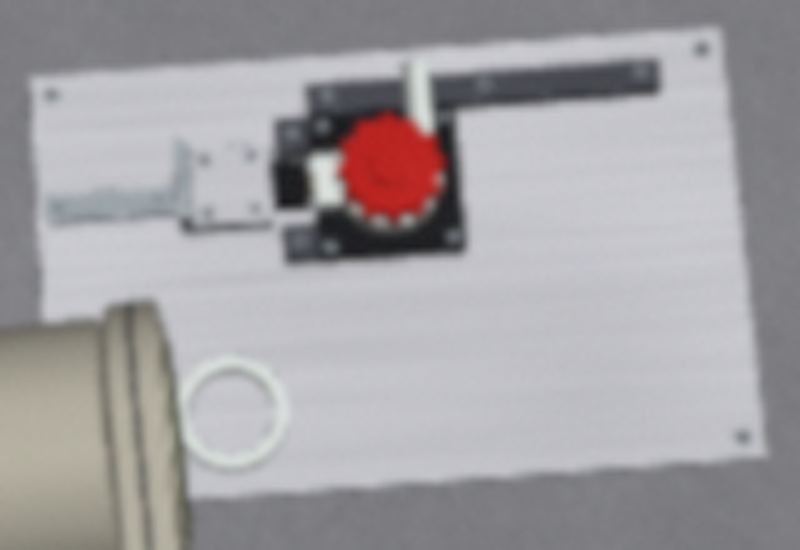

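View pics/b.png

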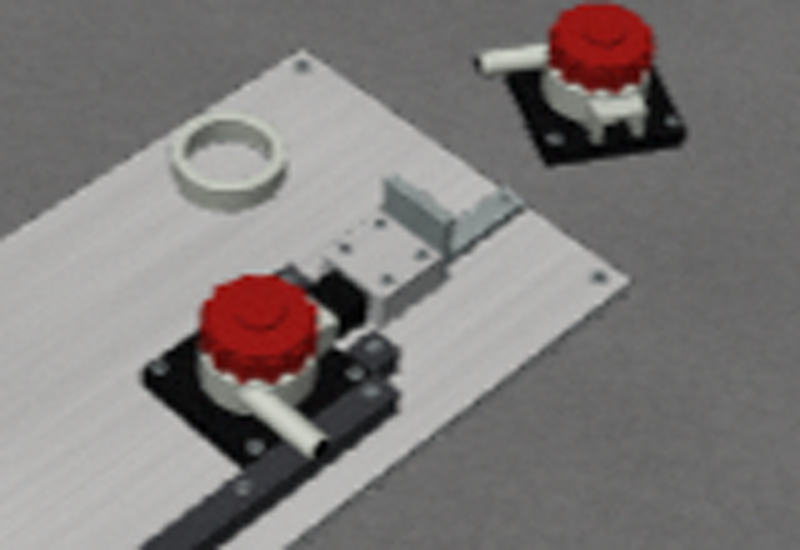

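Both views agree. The foot is flush at the bar and blocks: its right edge is at crop x ≈ 463, predicted 455–468, and its scene pixels are unchanged since seating. The push plate is at (180,140–215), matching 50 mm of travel. The nose meets the connector, and the ring and spare pump have not moved. Handing in.

```bash
python3 -c "
from cell import ctrl
print(ctrl.close_job())"
```

```text
the job is handed in; nothing more can be done
None
```

The pump is seated flush against the rear and side stops, the contact slide is fully in with its tongue in the connector, and the arm is clear; I handed the job in at about 23 s, and the judge's result was not shown.

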